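# Lower the hold-down arm of a welding fixture

### The job

The hold-down arm of the welding fixture is propped up by its ratchet. With the fingertips, press the pawl's tab all the way down so that the pawl comes clear of the teeth, and only then push the arm down by its ball end until its foot rests on the pipe. Grip and lift nothing, leave the pawl pressed clear, do not disturb the pipe or the things lying about, and finish away from everything.

Things in the scene. Friction and masses are not known exactly. Their poses are not given: they have to be found in the camera images.
- fixture: Fixed grey steel fixture, base plate 120 mm (its x) by 420 mm (its y, -170 to +250) by 12 mm. Origin on the bench straight below the arm's hinge. Two cheeks (44 mm over, 150 mm high) carry the hinge. In a row along its y: pawl tab (-140 mm), hinge with toothed wheel (0), pipe in V-blocks (+140), ball end (+215 with the arm level).
- hinge (a point): Centre of the arm's hinge, 125 mm above the bench; the hinge axis is the fixture's x axis. A toothed wheel of 120 mm outer diameter, part of the arm, turns about it (its top is 185 mm above the bench).
- holdarm (a joint): Elevation of the hold-down arm in rad: 0 level with the foot on the pipe, positive raised. Starts at 0.70 to 0.79. While the pawl is engaged the teeth stop it at about 0.67; two more teeth follow. Stiff pivot: the arm stays where it is left; 2 to 5 N downward on the ball lowers it. The pipe blocks it at 0 (limits -0.06, 0.95).
- ball_center (a point): Centre of the black ball, 40 mm in diameter, at the free end of the steel hold-down arm, 215 mm from the hinge axis. It travels on a vertical arc about the hinge, from about 263 to 278 mm above the bench at the start to 125 mm with the arm down. The arm is a bar 22 mm wide and 20 mm deep.
- foot (a point): Underside centre of the arm's round foot, 28 mm in diameter, 140 mm along the arm from the hinge and 47 mm below the arm's centre line.
- pawl (a joint): Angle of the pawl in rad: 0 engaged in the teeth (start), 0.32 fully pressed, at its stop; it clears the teeth from about 0.14 on. No spring: friction keeps it where it is left. About 3 N on the tab moves it.
- tab_top (a point): Middle of the press area on the pawl's flat tab, 110 mm above the bench at first. Tab: 40 mm wide (fixture x), reaching 20 mm outward and 30 mm inward (toward the hinge) of this point, 6 mm thick. The pawl pivots about the fixture's x, 95 mm inward and 65 mm below this point. Pressed straight down here it gives about 28 mm to its stop, outer end tilting down.
- pipe: Loose steel pipe, 48 mm in diameter, 160 mm long, lying along the fixture's x in two V-blocks beneath the arm, top 78 mm above the bench. Origin at the middle of its underside. Only the foot may touch down on it.
- hammer: Bystander: loose hammer, 240 mm long, lying on the bench beside the fixture. Leave it alone.
- offcut: Bystander: loose square steel tube offcut, 40 by 40 mm, 70 mm tall, standing on the bench between the robot and the fixture. Origin at the centre of its underside. Leave it alone.
- angle: Bystander: loose piece of angle iron, 90 mm long, 30 by 30 mm, lying on the bench beyond the fixture. Leave it alone.
Not all that is in view belongs to the job. What is shaped like the pipe but orange or yellow is not meant.

How it is judged:
On the way, in this order (a step that is already met when the one before it is completed fails the run):
1. the pawl is pressed clear of the teeth while the arm is still up (value of joint pawl above 0.22 rad and value of joint holdarm above 0.6 rad), for 0.1 s.
2. the arm is pushed down past the teeth until its foot is on the pipe (value of joint holdarm below 0.02 rad), for 0.1 s.
At the end, for the whole second after the job is handed in: The arm is down and at rest with its foot within 3 mm of bearing on the pipe (arm angle below 0.02 rad), the pawl is still clear of the teeth (above 0.16 rad), the pipe lies in its V-blocks within 15 mm of its start, and the bystanders are within 30 mm of where they were (value of joint holdarm below 0.02 rad and value of joint pawl above 0.16 rad and distance of pipe from where it was at the start of the episode below 0.015 m and distance of each of hammer, offcut, angle from where it was at the start of the episode below 0.03 m and velocity of joint holdarm between -0.05 and 0.05 rad/s and linear speed of pipe below 0.02 m/s); the robot touches nothing.
It fails at once if the pipe is lifted or shoved out of its V-blocks (moved more than 20 mm) (distance of pipe from where it was at the start of the episode above 0.02 m).
It fails at once if the hold-down arm is lifted above its notch (value of joint holdarm above 0.86 rad).
It fails at once if the hammer lying by is moved more than 30 mm (distance of hammer from where it was at the start of the episode above 0.03 m).
It fails at once if the tube offcut lying by is moved more than 30 mm (distance of offcut from where it was at the start of the episode above 0.03 m).
It fails at once if the angle-iron offcut lying by is moved more than 30 mm (distance of angle from where it was at the start of the episode above 0.03 m).
It also fails if it takes over 40 s, if anything falls off the work surface, if the arm or the gripper's body presses on something with over 40 N, if the wrist force passes 120 N, or if a joint passes its speed limit or range.

### The arm

A 6-joint arm with a two-finger parallel gripper is mounted at the origin on the work surface. World frame = base frame: x ahead of the robot, y to its left, z up, the work surface at z = 0. Lengths are in m, angles in rad, forces in N, time in s.
With the tool pointing down it reaches from about 0.325 to 0.875 m from the base axis. Payload 4.4 kg.
Tool frame: the origin (TCP) lies between the finger pads; the fingertips stand 25 mm ahead of it and the grasp point (between the pads) lies 6 mm ahead of it (ctrl.tip_reach is the z of the fingertips in the tool frame, in m); z points along the fingers, y is the direction in which the jaws open and shut (so a half turn about z gives the same grasp; the last joint's range is limited). The gripper opens to 85 mm and grips with 20 to 120 N. Pads are 22 mm wide; open, the fingers measure 114 mm over their backs; the gripper's body (76 mm by 85 mm) begins 54 mm behind the grasp point. The pads swing forward as they close: fully open they stand 13 mm farther back than shut.
Start: joints at [1.165, 0.207, 1.542, -0, 1.393, -0.15], TCP at [0.145, 0.556, 0.256] pointing down, gripper open.
Joint ranges: [-2.73, 2.73], [-0.86, 2.22], [0.23, 2.46], [-1.11, 4.25], [0.08, 2.63], [-2.82, 2.82]. Speed limits (rad/s): [2.79, 2.79, 3.14, 3.14, 3.14, 3.14].

### API

Orientations are given as a rotation vector (axis times angle).
In Python, from rig import ctrl gives the robot as it stands.
- The arm moves only by the tool jog_arm, never from a script. Its argument "series" is text: rows parted by semicolons, each of 7 numbers parted by spaces: the shift along the world's x, y, z scaled (see below), then the turn, a rotation vector about the world's x, y, z scaled (see below), then the opening, from 0 (shut) to 1 (fully open). A call has 1 to 20 rows; each row is the pose to reach, as a shift and turn from the pose commanded when the call began, turning the shorter way round; what a row does not reach only later rows make up. The controller multiplies each number of a shift by 0.3 m and each number of a turn by pi rad. A row lasts 1/12 s, in which the tool goes at most 41.7 mm and 7.16 degrees, less where a joint would pass 70% of its speed; a pose out of reach is approached as far as the arm can. A call with a number of a shift or a turn outside -1 to 1 is refused whole. A call with a gripper value outside its range is refused whole. The fingers move at their own pace and stop on an object; the grip force is fixed at half the most. Time passes only in rows, so rows that repeat a pose let the fingers close. It gives the time, the measured TCP pose, the force and the opening at its end, in the units of the state.
- ctrl.state(): the state, without advancing time (a new reading comes with each control period).
- ctrl.camera(name): name is "scene" or "top"; returns (picture, depth): 400x640x3 uint8, red, green, blue; 400x640 float32, m along the optical axis (not along the pixel's ray), 0 where there is no reading.
- ctrl.camera_info(name): a dict with "fov_y" (degrees; the focal length in pixels is half the picture's height over the tangent of half this angle, whatever the lens; pixels are square), "cx", "cy" (the principal point, pixels), "k1" (the pictures are not rectified: a ray, as slopes to the right and down, at radius r is drawn at 1 + k1 r^2 times it, then the intrinsics apply), "pose" (4x4, takes a point from camera to world coordinates). Camera axes: x right, y down, z forward; pixel columns grow to the right and rows downward; lengths in m; the calibration is good to about 2 mm. A picture is of the moment at which its call begins. camera_info takes no time and is no camera call.
- ctrl.hand_in(): hands the job in, once; it reports no verdict.
The state is a dict: "t": time; "q": joint angles; "qvel": joint speeds; "tau": joint torques, N m; "tool_pos": TCP position; "tcp_rot": TCP orientation; "contact_force": force on the tool from outside, world axes, zero at the start; "moment": the same for the moment, N m; "grip_width": opening from 0.0 (shut) to 1.0 (fully open).
Only numpy, scipy, OpenCV 4.12 (cv2) and the standard library are available. Lean on these libraries where they do the work, as an engineer would, in place of code of your own. Each camera call takes 0.05 s, during which the arm holds its last target.

## Working session

There is one attempt and no reset: what is moved stays moved. The work goes in short steps, Python scripts to look and compute and a tool call to move; the robot and the scene stay as the last step left them, time stands still between calls to the robot, and variables do not carry over. Pictures are saved under pics/ and viewed, and the job is handed in when it is done.

Besides the shell and the picture viewer there is one more tool, called after "Request:" as name(argument=value, ...) on one line, values as JSON. jog_arm: Moves the arm, as the interface text tells. Shifts and turns lie within -1 to 1; 1 stands for 0.3 m of shift or pi rad of turn. Its arguments: {"type":"object","properties":{"series":{"type":"string"}},"required":["series"]}

```bash
mkdir -p pics
cat > h.py <<'E'
import numpy as np,cv2
from rig import ctrl
def K(n):
    i=ctrl.camera_info(n); f=200/np.tan(np.radians(i['fov_y'])/2); return i,f
def cloud(n,d):
    i,f=K(n); k=np.array([[f,0,i['cx']],[0,f,i['cy']],[0,0,1.]])
    v,u=np.mgrid[0:400,0:640]
    p=cv2.undistortPoints(np.stack([u.ravel(),v.ravel()],1).astype(np.float64)[:,None],k,np.array([i['k1'],0,0,0,0.]))[:,0]
    z=d.ravel().astype(float); c=np.c_[p[:,0]*z,p[:,1]*z,z,np.ones_like(z)]
    w=(c@np.array(i['pose']).T)[:,:3]; w[z==0]=np.nan
    return w.reshape(400,640,3)
E
python3 - <<'E'
from h import *
for n in('scene','top'):
    p,d=ctrl.camera(n); cv2.imwrite(f'pics/{n}0.png',p[...,::-1]); np.savez(f'{n}0.npz',p=p,d=d)
    i=ctrl.camera_info(n); print(n,i['fov_y'],i['cx'],i['cy'],i['k1'],np.round(i['pose'],3))
print(ctrl.state(), ctrl.tip_reach)
E
```

```text
scene 51.31545119822457 317.8446659527228 203.29327926216638 -0.08782467226829904 [[-0.858  0.314 -0.406  0.932]
 [ 0.513  0.552 -0.657  0.704]
 [ 0.017 -0.772 -0.635  0.761]
 [ 0.     0.     0.     1.   ]]
top 51.24194215808412 328.38117389782013 198.49153083236678 -0.03361045046654676 [[-0.025 -0.975  0.221  0.318]
 [-1.     0.023 -0.012  0.055]
 [ 0.007 -0.222 -0.975  0.985]
 [ 0.     0.     0.     1.   ]]
{'t': 0.1, 'q': array([ 1.16549584e+00,  2.07377682e-01,  1.54282351e+00, -4.16561944e-06,
        1.39353603e+00, -1.50510362e-01]), 'qvel': array([-0.0003421 , -0.00223793, -0.00481366, -0.00110399, -0.00098737,
       -0.00056755]), 'tau': array([-1.10318670e-03, -3.84091330e+01, -2.92548054e+01, -3.32930340e-04,
        4.85719589e-03, -1.28760132e-05]), 'tool_pos': array([0.14468418, 0.55583076, 0.2552116 ]), 'tcp_rot': array([-0.39906609, -3.11555269,  0.00324059]), 'contact_force': array([-0.32457401,  0.65733411, -0.94319738]), 'moment': array([-0.0157106 , -0.0129203 , -0.02249224]), 'grip_width': 1.001110142845668} 0.025
```

View pics/scene0.png

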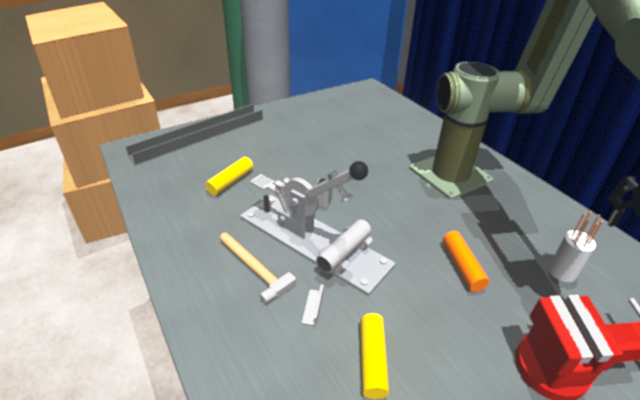

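View pics/top0.png

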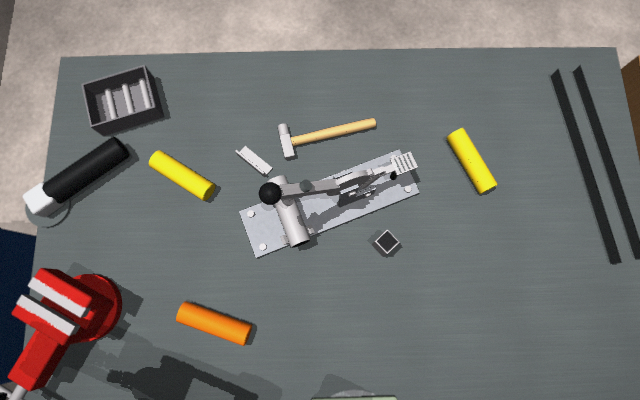

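The scene view shows the ball at (358,171), the tab near (265,182) and the pipe at (345,245). The top view shows the ball at (270,193), the tab at (403,162), the offcut at (387,242) and the hammer at (330,135). Next I'll measure them using depth.

Run:
```python
from h import *
for n,boxes in(('top',{'ball':(258,181,283,206),'tab':(388,146,422,182),'offcut':(370,226,402,258),'plate':(235,145,425,262),'angle':(232,142,275,176),'hammer':(275,115,380,162)}),('scene',{'ball':(348,160,370,182),'tab':(248,170,276,194)})):
    z=np.load(n+'0.npz'); p=z['p'].astype(int); w=cloud(n,z['d'])
    for k,(a,b,c,d) in boxes.items():
        W=w[b:d,a:c].reshape(-1,3); P=p[b:d,a:c].reshape(-1,3)
        if k=='ball':
            m=(P.max(1)<60)&(W[:,2]>.2); Q=W[m]
            A=np.c_[2*Q,np.ones(len(Q))]; s=np.linalg.lstsq(A,(Q**2).sum(1),rcond=None)[0]
            print(n,k,m.sum(),s[:3],'r',np.sqrt(s[3]+s[:3]@s[:3]),Q.min(0),Q.max(0))
        elif k=='tab':
            m=(W[:,2]>.095)&(W[:,2]<.135)&(P.min(1)>110); Q=W[m]
            r=cv2.minAreaRect(Q[:,:2].astype(np.float32)*1000)
            print(n,k,m.sum(),Q.mean(0),np.median(Q,0),Q.min(0),Q.max(0),r)
        elif k=='plate':
            m=(W[:,2]>.007)&(W[:,2]<.017)&(P.min(1)>100); Q=W[m]
            r=cv2.minAreaRect(Q[:,:2].astype(np.float32)*1000); print(n,k,m.sum(),r, cv2.boxPoints(r))
        else:
            m=(W[:,2]>.008); Q=W[m]; print(n,k,m.sum(),Q.min(0),Q.max(0),Q.mean(0))
```

```text
top ball 394 [0.49139103 0.14833757 0.27443414] r 0.019248557664568768 [0.4710123  0.12866803 0.2699664 ] [0.50668434 0.1667092  0.29594653]
top tab 431 [ 0.59181555 -0.12014451  0.11026759] [ 0.59048666 -0.12059449  0.11032159] [ 0.5680231  -0.15300924  0.10519991] [ 0.62045156 -0.08771342  0.11464061] ((590.7326049804688, -116.09054565429688), (40.051544189453125, 65.72147369384766), 20.773183822631836)
top offcut 402 [ 0.39879679 -0.10984732  0.01020712] [ 0.45326868 -0.05608069  0.07622778] [ 0.42327337 -0.08086981  0.06491982]
top plate 4981 ((598.11181640625, 65.11723327636719), (261.4056091308594, 420.4519958496094), 20.571842193603516) [[ 401.87405   216.01106 ]
 [ 549.61316  -177.6297  ]
 [ 794.3496    -85.776596]
 [ 646.6105    307.86417 ]]
top angle 129 [0.59868751 0.19536773 0.00815074] [0.66626927 0.26680376 0.03609529] [0.63076354 0.22920038 0.0248486 ]
top hammer 1287 [ 0.6290382  -0.08443968  0.00804006] [0.74030785 0.16583601 0.03088974] [0.69654932 0.05702421 0.02258798]
scene ball 106 [0.49614168 0.15128278 0.27470946] r 0.017494192281115952 [0.48566232 0.14497774 0.2662126 ] [0.51554771 0.17137273 0.28841809]
scene tab 253 [ 0.59600648 -0.1109655   0.1095954 ] [ 0.59437337 -0.11195937  0.10917525] [ 0.57144283 -0.14958064  0.10026032] [ 0.62224003 -0.06667225  0.13244764] ((592.7088623046875, -107.76679992675781), (41.288490295410156, 82.30511474609375), 20.741437911987305)
```

The fixture origin comes out at about (0.546, 0.003) with a yaw of 20.6°. Against that, the ball lies on the fixture's y axis at r=155 mm, z=274, so the elevation is about 0.765 rad, which agrees. The tab is at (0.595, -0.128, 0.110). I'll rise, shut the gripper and turn first.

Request:
jog_arm(series="0 0 0.38 0 0 -0.1 0; 0 0 0.38 0 0 -0.2 0; 0 0 0.38 0 0 -0.304 0; 0.2 -0.3 0.38 0 0 -0.304 0; 0.4 -0.6 0.38 0 0 -0.304 0; 0.6 -0.9 0.38 0 0 -0.304 0; 0.6 -0.9 0.38 0 0 -0.304 0; 0.6 -0.9 0.38 0 0 -0.304 0; 0.6 -0.9 0.38 0 0 -0.304 0; 0.6 -0.9 0.38 0 0 -0.304 0; 0.6 -0.9 0.38 0 0 -0.304 0; 0.6 -0.9 0.38 0 0 -0.304 0; 0.6 -0.9 0.38 0 0 -0.304 0; 0.6 -0.9 0.38 0 0 -0.304 0")

```text
t: 1.27
tool_pos: [0.3247, 0.2866, 0.37]
tcp_rot: [-1.787, -2.583, 0.0]
contact_force: [0.1, 0.0, 0.5]
grip_width: 0.001
```

Request:
jog_arm(series="0.08 -0.12 0 0 0 0 0; 0.16 -0.24 0 0 0 0 0; 0.24 -0.36 0 0 0 0 0; 0.32 -0.48 0 0 0 0 0; 0.4 -0.6 0 0 0 0 0; 0.48 -0.72 0 0 0 0 0; 0.56 -0.84 0 0 0 0 0; 0.6 -0.9 0 0 0 0 0; 0.6 -0.9 0 0 0 0 0; 0.6 -0.9 0 0 0 0 0")

```text
t: 2.1
tool_pos: [0.5054, 0.0169, 0.3694]
tcp_rot: [-1.786, -2.582, 0.001]
contact_force: [-1.3, 1.1, 0.6]
grip_width: 0.005
```

Request:
jog_arm(series="0.1 -0.16 0 0 0 0 0; 0.2 -0.32 0 0 0 0 0; 0.3 -0.48 0 0 0 0 0; 0.3 -0.48 -0.12 0 0 0 0; 0.3 -0.48 -0.24 0 0 0 0; 0.3 -0.48 -0.36 0 0 0 0; 0.3 -0.48 -0.48 0 0 0 0; 0.3 -0.48 -0.6 0 0 0 0; 0.3 -0.48 -0.7 0 0 0 0; 0.3 -0.48 -0.7 0 0 0 0; 0.3 -0.48 -0.7 0 0 0 0; 0.3 -0.48 -0.7 0 0 0 0")

```text
t: 3.1
tool_pos: [0.5965, -0.1263, 0.1626]
tcp_rot: [1.782, 2.584, 0.002]
contact_force: [0.4, -0.7, 0.6]
grip_width: 0.001
```

Run:
```python
from h import *
p,d=ctrl.camera('scene'); q=cv2.resize(p[100:260,180:420,::-1],None,fx=3,fy=3,interpolation=2); cv2.imwrite('pics/s1.png',q)
```

```text
(no output)
```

View pics/s1.png

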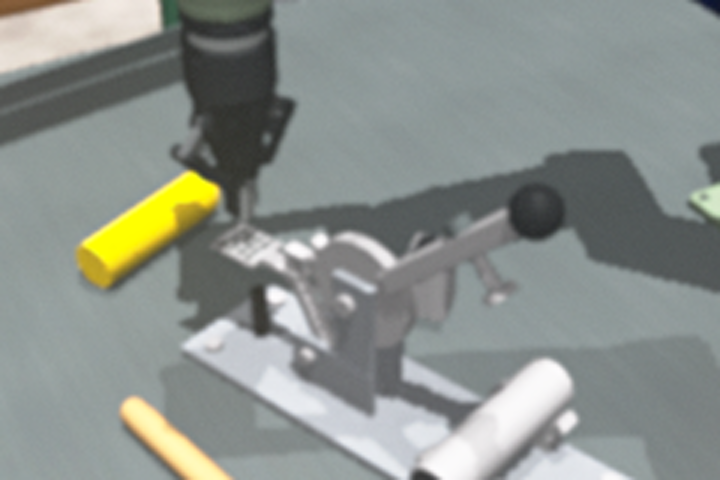

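The crop shows the shut fingertips at (243,210), right above the tab at (245,243), with its black stop post below. I'll press in small steps.

Request:
jog_arm(series="0 0 -0.05 0 0 0 0; 0 0 -0.08 0 0 0 0; 0 0 -0.09 0 0 0 0; 0 0 -0.1 0 0 0 0; 0 0 -0.11 0 0 0 0; 0 0 -0.12 0 0 0 0; 0 0 -0.13 0 0 0 0; 0 0 -0.14 0 0 0 0; 0 0 -0.14 0 0 0 0")

```text
t: 3.9
tool_pos: [0.5957, -0.1281, 0.1185]
tcp_rot: [1.786, 2.582, 0.001]
contact_force: [1.8, -4.5, 4.4]
grip_width: -0.004
```

Request:
jog_arm(series="0 0 -0.01 0 0 0 0; 0 0 -0.02 0 0 0 0; 0 0 -0.025 0 0 0 0; 0 0 -0.03 0 0 0 0; 0 0 -0.03 0 0 0 0")

```text
t: 4.32
tool_pos: [0.5957, -0.1284, 0.1095]
tcp_rot: [1.785, 2.582, -0.0]
contact_force: [2.2, -5.6, 5.1]
grip_width: -0.001
```

Request:
jog_arm(series="0 0 -0.006 0 0 0 0; 0 0 -0.01 0 0 0 0; 0 0 -0.013 0 0 0 0; 0 0 -0.013 0 0 0 0")

```text
t: 4.65
tool_pos: [0.596, -0.1286, 0.1087]
tcp_rot: [1.785, 2.582, -0.001]
contact_force: [-3.3, -4.0, 16.8]
grip_width: 0.003
```

The force jumped to 17 N at tip height 84 mm, so the pawl is at its stop. I'll lift off and check.

Request:
jog_arm(series="0 0 0.01 0 0 0 0; 0 0 0.05 0 0 0 0; 0 0 0.15 0 0 0 0; 0 0 0.28 0 0 0 0; 0 0 0.42 0 0 0 0; 0 0 0.56 0 0 0 0; 0 0 0.7 0 0 0 0; 0 0 0.82 0 0 0 0; -0.05 0.12 0.88 0 0 0 0; -0.1 0.24 0.88 0 0 0 0; -0.15 0.36 0.88 0 0 0 0; -0.2 0.48 0.88 0 0 0 0; -0.2 0.48 0.88 0 0 0 0; -0.2 0.48 0.88 0 0 0 0")

```text
t: 5.82
tool_pos: [0.5331, 0.0191, 0.3685]
tcp_rot: [-1.779, -2.585, 0.001]
contact_force: [0.9, -0.2, 0.9]
grip_width: -0.002
```

Run:
```python
from h import *
print(ctrl.state()['tool_pos'])
p,d=ctrl.camera('scene'); q=cv2.resize(p[100:260,180:420,::-1],None,fx=3,fy=3,interpolation=2); cv2.imwrite('pics/s2.png',q)
w=cloud('scene',d); o=np.array([.546,.003]);R=np.array([[.936,.352],[-.352,.936]])
f=(w[...,:2]-o)@R.T
m=(abs(f[...,0])<18)&(w[...,2]>.06)&(w[...,2]<.15)
for y in range(-170,-100,10):
    k=m&(abs(f[...,1]*1000-y)<5); print(y,k.sum(),np.median(w[k][:,2]) if k.any() else None)
k=(p.max(2)<60)&(w[...,2]>.2)&(w[...,2]<.3)&(abs(f[...,0])<.03)&(abs(f[...,1]-.155)<.03); print('ball',k.sum(),w[k].mean(0),f[k].mean(0),w[k].max(0))
```

```text
[0.53311393 0.01912193 0.36850898]
-170 30 0.07381621809107469
-160 51 0.07596259221308321
-150 59 0.07925618400103795
-140 60 0.08427172393085025
-130 82 0.08529617756608432
-120 60 0.08732492685229998
-110 69 0.10491062854877786
ball 143 [0.50375858 0.16080251 0.27646717] [0.01600852 0.16257213] [0.51569259 0.17064422 0.29172871]
```

View pics/s2.png

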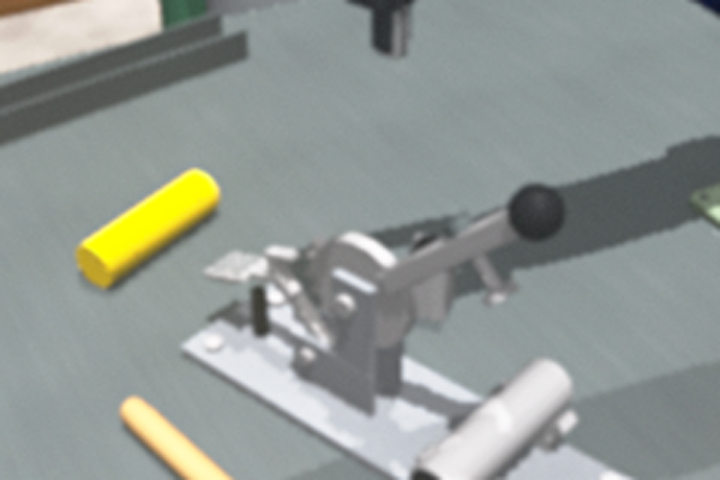

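The tab top now measures about 83 mm, so the pawl is fully pressed, and the arm is still up. Moving over the ball.

Request:
jog_arm(series="-0.04 0.12 0 0 0 0 0; -0.08 0.24 0 0 0 0 0; -0.12 0.36 0 0 0 0 0; -0.14 0.43 0 0 0 0 0; -0.14 0.43 -0.06 0 0 0 0; -0.14 0.43 -0.11 0 0 0 0; -0.14 0.43 -0.11 0 0 0 0; -0.14 0.43 -0.11 0 0 0 0")

```text
t: 6.53
tool_pos: [0.4926, 0.1446, 0.3348]
tcp_rot: [-1.787, -2.58, 0.004]
contact_force: [0.3, -1.8, 0.3]
grip_width: -0.001
```

Run:
```python
from h import *
s=ctrl.state();P=s['tool_pos'];print(P)
for n,c in(('scene',(slice(100,260),slice(260,480))),('top',(slice(120,270),slice(200,420)))):
    p,d=ctrl.camera(n); cv2.imwrite(f'pics/{n}3.png',cv2.resize(p[c][...,::-1],None,fx=3,fy=3,interpolation=2))
for t in [.765,.7,.65,.6,.55,.5,.45,.4,.35,.3,.25,.2,.15,.1,.05,0,-.01]:
    y=.215*np.cos(t);z=.125+.215*np.sin(t)
    T=np.array([.546-.352*y,.003+.936*y,z+.045]); print(t,np.round((T-P)/.3,3))
```

```text
[0.49257784 0.14458362 0.33482554]
0.765 [-0.004  0.012 -0.053]
0.7 [-0.015  0.041 -0.088]
0.65 [-0.023  0.062 -0.116]
0.6 [-0.03   0.082 -0.145]
0.55 [-0.037  0.1   -0.175]
0.5 [-0.043  0.117 -0.206]
0.45 [-0.049  0.132 -0.238]
0.4 [-0.054  0.146 -0.27 ]
0.35 [-0.059  0.158 -0.304]
0.3 [-0.063  0.169 -0.338]
0.25 [-0.066  0.178 -0.372]
0.2 [-0.069  0.185 -0.407]
0.15 [-0.071  0.191 -0.442]
0.1 [-0.073  0.196 -0.478]
0.05 [-0.074  0.198 -0.514]
0 [-0.074  0.199 -0.549]
-0.01 [-0.074  0.199 -0.557]
```

View pics/scene3.png

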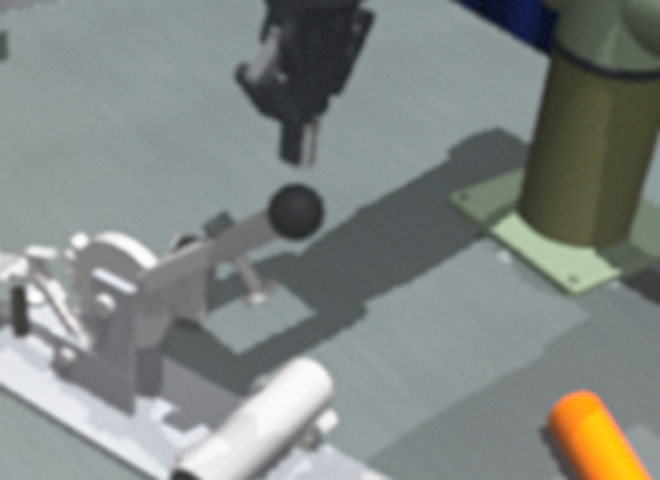

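View pics/top3.png

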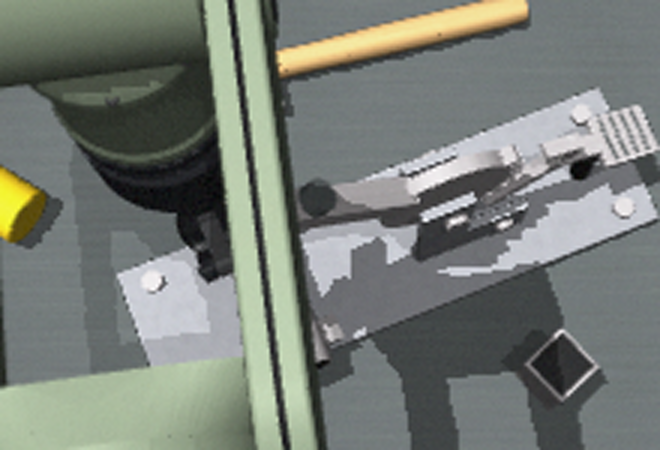

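The scene view shows the tips at (297,160), centred over the ball at (297,212). In the top view the robot hides the ball. Following the arc down.

Request:
jog_arm(series="-0.008 0.025 -0.04 0 0 0 0; -0.012 0.035 -0.06 0 0 0 0; -0.018 0.05 -0.088 0 0 0 0; -0.026 0.07 -0.116 0 0 0 0; -0.033 0.09 -0.145 0 0 0 0; -0.04 0.108 -0.175 0 0 0 0; -0.046 0.124 -0.206 0 0 0 0; -0.052 0.138 -0.238 0 0 0 0; -0.057 0.152 -0.27 0 0 0 0; -0.061 0.163 -0.304 0 0 0 0; -0.061 0.163 -0.304 0 0 0 0")

```text
t: 7.55
tool_pos: [0.4735, 0.1956, 0.2438]
tcp_rot: [-1.783, -2.584, 0.0]
contact_force: [-0.1, -0.5, 0.0]
grip_width: -0.002
```

Run:
```python
from h import *
c=(slice(100,260),slice(220,460))
p,d=ctrl.camera('scene'); cv2.imwrite('pics/s4.png',cv2.resize(p[c][...,::-1],None,fx=3,fy=3,interpolation=2))
print(ctrl.state()['contact_force'])
```

```text
[-0.34164172 -0.15638139  0.56093507]
```

View pics/s4.png

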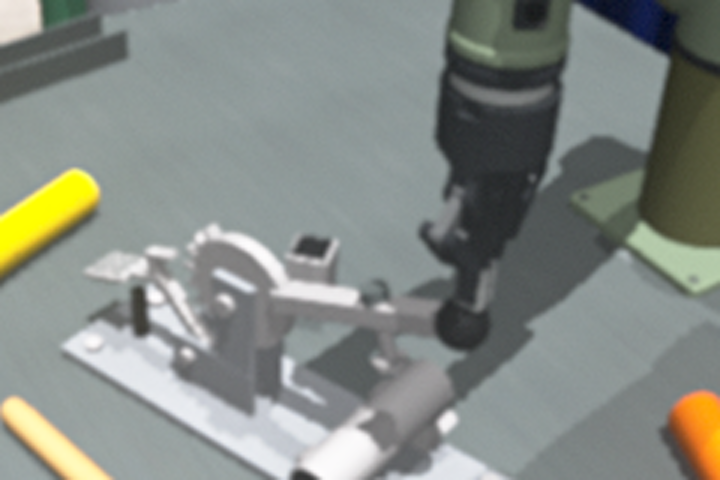

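The arm has come down to roughly 0.35 rad, with the tips resting on the ball at (463,315) and the pawl still pressed. Continuing.

Request:
jog_arm(series="-0.003 0.01 -0.034 0 0 0 0; -0.006 0.02 -0.068 0 0 0 0; -0.009 0.026 -0.103 0 0 0 0; -0.011 0.031 -0.138 0 0 0 0; -0.012 0.034 -0.174 0 0 0 0; -0.013 0.036 -0.2 0 0 0 0; -0.013 0.036 -0.22 0 0 0 0; -0.013 0.036 -0.235 0 0 0 0; -0.013 0.036 -0.235 0 0 0 0")

```text
t: 8.35
tool_pos: [0.4699, 0.2044, 0.173]
tcp_rot: [-1.786, -2.583, 0.004]
contact_force: [0.0, -0.4, -0.9]
grip_width: 0.001
```

Request:
jog_arm(series="0 0 -0.004 0 0 0 0; 0 0 -0.008 0 0 0 0; 0 0 -0.012 0 0 0 0; 0 0 -0.012 0 0 0 0")

```text
t: 8.68
tool_pos: [0.4706, 0.2048, 0.1711]
tcp_rot: [1.787, 2.584, -0.001]
contact_force: [-1.1, -1.2, 0.7]
grip_width: 0.002
```

Request:
jog_arm(series="0 0 -0.004 0 0 0 0; 0 0 -0.008 0 0 0 0; 0 0 -0.01 0 0 0 0; 0 0 -0.01 0 0 0 0; 0 0 -0.01 0 0 0 0")

```text
t: 9.1
tool_pos: [0.4709, 0.2051, 0.1695]
tcp_rot: [1.786, 2.584, -0.0]
contact_force: [-3.2, -1.2, 8.8]
grip_width: -0.001
```

Request:
jog_arm(series="0 0 -0.003 0 0 0 0; 0 0 -0.006 0 0 0 0; 0 0 -0.006 0 0 0 0; 0 0 -0.006 0 0 0 0")

```text
t: 9.43
tool_pos: [0.471, 0.2051, 0.1691]
tcp_rot: [1.786, 2.584, -0.0]
contact_force: [-6.5, -2.4, 16.6]
grip_width: 0.0
```

It is bearing firmly: 17 N with almost no further travel, at tip height 144 mm against the 145 expected. Retreating straight up, then clear.

Request:
jog_arm(series="0 0 0.006 0 0 0 0; 0 0 0.02 0 0 0 0; 0 0 0.08 0 0 0 0; 0 0 0.2 0 0 0 0; 0 0 0.33 0 0 0 0; 0 0 0.46 0 0 0 0; 0 0 0.6 0 0 0 0; -0.1 0.12 0.65 0 0 0 0; -0.2 0.24 0.65 0 0 0 0; -0.3 0.36 0.65 0 0 0 0; -0.4 0.48 0.65 0 0 0 0; -0.5 0.6 0.65 0 0 0 0; -0.6 0.72 0.65 0 0 0 0; -0.6 0.72 0.65 0 0 0 0; -0.6 0.72 0.65 0 0 0 0; -0.6 0.72 0.65 0 0 0 0")

```text
t: 10.77
tool_pos: [0.2895, 0.4222, 0.3609]
tcp_rot: [1.781, 2.587, -0.0]
contact_force: [-0.1, -0.3, -0.3]
grip_width: -0.004
```

Run:
```python
from h import *
s=ctrl.state();print(s['t'],s['tool_pos'],s['contact_force'],abs(s['qvel']).max())
o=np.array([.546,.003]);R=np.array([[.936,.352],[-.352,.936]])
for n,c in(('scene',(slice(100,300),slice(200,440))),('top',(slice(90,270),slice(220,440)))):
    p,d=ctrl.camera(n); cv2.imwrite(f'pics/{n}5.png',cv2.resize(p[c][...,::-1],None,fx=3,fy=3,interpolation=2))
    w=cloud(n,d); f=(w[...,:2]-o)@R.T; z=w[...,2]
    def top(x,y,r=.005,lo=.02):
        k=(abs(f[...,0]-x)<r)&(abs(f[...,1]-y)<r)&(z>lo); return k.sum(),np.round(np.percentile(z[k],[50,95]),4) if k.any() else None
    print(n,'ball',top(0,.215),'arm',top(0,.1),top(0,.18),'tab',top(0,-.14),top(0,-.12),top(0,-.155),'pipe',top(-.05,.14),top(.05,.14))
    w0=cloud(n,np.load(n+'0.npz')['d']);f0=(w0[...,:2]-o)@R.T
    for nm,W,F in(('before',w0,f0),('after',w,f)):
        for xx in(-.06,.06):
            k=(abs(F[...,0]-xx)<.012)&(abs(F[...,1]-.14)<.05)&(W[...,2]>.07)&(W[...,2]<.09)
            print(nm,xx,k.sum(),F[k].mean(0) if k.any() else '')
```

```text
10.7667 [0.28951413 0.42223867 0.36092609] [-0.13841382 -0.34427103 -0.29384625] 0.05500583761909334
scene ball (np.int64(11), array([0.1436, 0.1451])) arm (np.int64(12), array([0.1342, 0.1361])) (np.int64(13), array([0.1341, 0.1356])) tab (np.int64(6), array([0.0819, 0.0837])) (np.int64(24), array([0.0521, 0.0894])) (np.int64(7), array([0.0769, 0.0778])) pipe (np.int64(0), None) (np.int64(13), array([0.077, 0.078]))
before -0.06 77 [-0.05829477  0.14250132]
before 0.06 110 [0.06036294 0.14202682]
after -0.06 17 [-0.06595107  0.14155101]
after 0.06 109 [0.05987485 0.14175617]
top ball (np.int64(23), array([0.1446, 0.1463])) arm (np.int64(23), array([0.1353, 0.1375])) (np.int64(22), array([0.1349, 0.1365])) tab (np.int64(17), array([0.0826, 0.0861])) (np.int64(28), array([0.0872, 0.0904])) (np.int64(16), array([0.0779, 0.0799])) pipe (np.int64(19), array([0.0775, 0.0799])) (np.int64(18), array([0.0781, 0.0802]))
before -0.06 172 [-0.05987769  0.13993189]
before 0.06 28 [0.06792559 0.13122056]
after -0.06 171 [-0.06023635  0.14012541]
after 0.06 162 [0.05999965 0.13964185]
```

View pics/scene5.png

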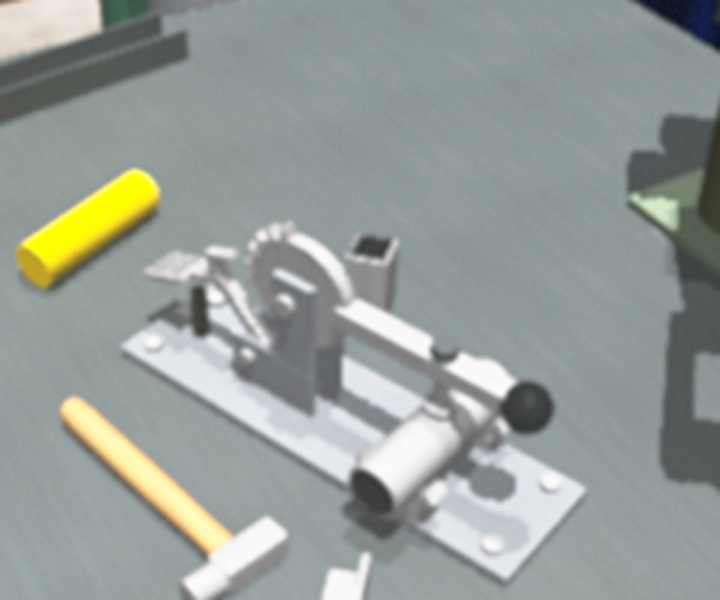

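View pics/top5.png

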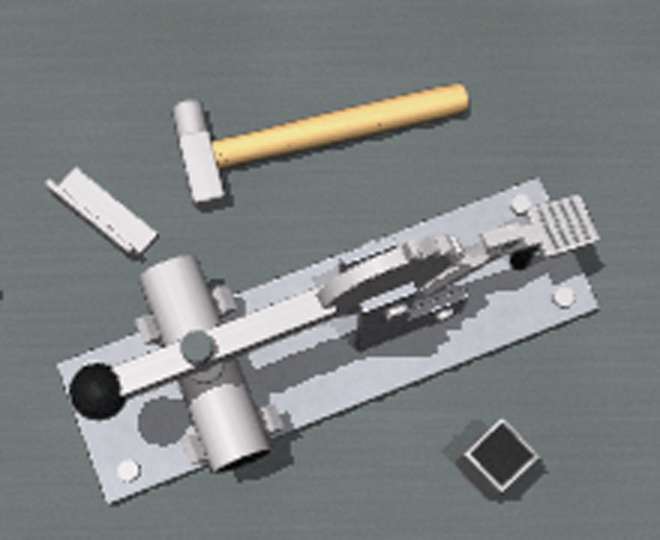

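The arm is level: its top is at about 135 mm at both r=100 and r=180, and the ball top is at 145 mm. The tab is at 82 mm, the pipe is in place and the bystanders are undisturbed. Handing in.

Run:
```python
from rig import ctrl
print(ctrl.hand_in())
```

```text
the job is handed in; nothing more can be done
None
```

The job is done and handed in at about 10.9 s. I pressed the pawl tab to its stop with shut fingertips, lifted off, then pushed the arm down by its ball until its foot was on the pipe. `ctrl.hand_in()` gives no verdict, so these are my own last checks:

- **Pawl:** the force rose to 17 N at the stop. After the arm came down, the tab top measured 82–83 mm above the bench (110 at the start), so it was still fully pressed.
- **Arm:** it reached a firm 17 N stop. Both cameras then showed it level within about 0.01 rad: bar top at about 135 mm at both points checked, ball top at 144–145 mm.
- **Pipe:** it measured within about 1 mm of its start across the fixture. One end was partly hidden in some views, so its shift along its own axis was judged only by eye.
- **Bystanders:** the hammer, offcut and angle iron look unmoved in the final pictures. I did not measure them again.
- **Robot:** it finished clear of everything at about (0.29, 0.42, 0.36) m, with contact force near zero.

No check failed or disagreed.

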